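Unlatch the sample carrier's gate and hold it wide

ROBOT

A 6-joint arm with a two-finger parallel gripper is mounted at the origin on the work surface. World frame = base frame: x ahead of the robot, y to its left, z up, the work surface at z = 0. Lengths are in m, angles in rad, forces in N, time in s.
With the tool pointing down it reaches from about 0.35 to 0.775 m from the base axis. Payload 7.3 kg.
Tool frame: the origin (TCP) lies on the front face of the gripper's body, between the roots of the fingers; the fingertips stand 66 mm ahead of it and the grasp point (between the pads) lies 47 mm ahead of it; z points along the fingers, y is the direction in which the jaws open and shut (so a half turn about z gives the same grasp; the last joint's range is limited). The gripper opens to 92 mm and grips with 3 to 60 N. Pads are 19 mm wide; open, the fingers measure 130 mm over their backs; the gripper's body (75 mm by 190 mm) begins 47 mm behind the grasp point.
Start: joints at [-1.296, 0.342, 1.524, -0, 1.275, -0.146], TCP at [0.214, -0.479, 0.292] pointing down, gripper open.
Joint ranges: [-2.53, 2.53], [-0.77, 2.02], [0.04, 2.7], [-1, 4.14], [0.28, 2.66], [-3.11, 3.11]. Speed limits (rad/s): [2.57, 2.57, 3.14, 3.14, 3.14, 3.14].

INTERFACE

Orientations are given as [roll, pitch, yaw] about the fixed x, y, z axes, in that order (R = Rz(yaw) Ry(pitch) Rx(roll)).
In Python, from cell import observe, read_camera, hand_in, search_frame, tip_of gives the robot as it stands. The module is installed in compiled form; this text tells all that it offers.
- The arm moves only by the tool apply_moves, never from a script. Its argument "motion" is a list of rows, each an object with "offset": the shift along the tool's x, y, z in mm, a list of three; "rotation": the turn, a rotation vector about the tool's x, y, z in rad, a list of three. In form: [{"offset": [x, y, z], "rotation": [rx, ry, rz]}, ...]. A call has 1 to 12 rows; each row shifts and turns the pose as measured when the row begins, along the tool's axes as they then stand; what a row does not reach is not made up. A row lasts 1/12 s, in which the tool goes at most 41.7 mm and 7.16 degrees, less where a joint would pass 70% of its speed; a pose out of reach is approached as far as the arm can. A call with a gripper value outside its range is refused whole. "grip" is the closure, from 0 (fully open) to 1 (shut), set as the call begins (left out, the last holds). The fingers move at their own pace and stop on an object; "grip_force" is the grip in N (left out, the last holds). Time passes only in rows, so rows that do not move let the fingers close. It gives the time, the measured TCP pose, the force and the opening at its end, in the units of the state.
- observe(): the state, without advancing time (a new reading comes with each control period).
- read_camera(name): name is "scene" or "top"; returns a dict with "img" (420x560x3 uint8, red, green, blue), "camera_matrix" (3x3 intrinsics, pixels), "D" ([k1, k2, p1, p2, k3] as OpenCV has them; the pictures are not rectified), "R" (3x3) and "t" (3): a world point X has camera coordinates R X + t. Camera axes: x right, y down, z forward; pixel columns grow to the right and rows downward; lengths in m; the calibration is good to about 2 mm. A picture is of the moment at which its call begins. There is no depth.
- hand_in(): hands the job in, once; it reports no verdict.
Trained networks look in a picture, given as the dict that the camera call returned (one of the last four; its "shot" number tells which), for a name from the list of things; names that differ only in an ending like _2 or _b are one class to them, and where a whole thing is asked for, a point or a joint stands for the part that bears it (a point fixed in the world has none). Each returns a list of dicts, best first, with "score" (0 to 1); they miss things now and then, are a little off and sometimes report something else, mostly with a low value. They report only what shows in the picture. A call takes as long as a camera call.
- search_frame(query, picture): "location" ([x, y, z] in m, in world coordinates, good to about 4 mm: the middle of the surface that is visible of it).
- tip_of(query, picture): "location" ([x, y, z] in m, in world coordinates, good to about 4 mm: a listed point, or the origin of a listed thing).
The state is a dict: "time": time; "qpos": joint angles; "qvel": joint speeds; "joint_efforts": joint torques, N m; "tool_pos": TCP position; "tool_rot": TCP orientation; "contact_force": force on the tool from outside, world axes, zero at the start; "torque": the same for the moment, N m; "opening": finger opening in m.
Only numpy, scipy, OpenCV 4.12 (cv2) and the standard library are available. Lean on these libraries where they do the work, as an engineer would, in place of code of your own. Each camera call takes 0.05 s, during which the arm holds its last target.

TASK

Open the sample carrier's front gate so that a colleague can slide the tube rack out: first squeeze the two tabs of the catch on the roof fully together (it stays that way when you let go), then squeeze the two tabs of the gate's own sprung catch and, keeping them squeezed, swing the gate out past its detent until it stands about square to the carrier's front. The gate springs back by itself, so finish while still holding it wide open. Do not shift or tip the tube rack, tip box and jar that stand beside the carrier.

Things in the scene. Friction and masses are not known exactly. Their poses are not given: they have to be found in the camera images.
- carrier: White box fixed to the bench, 152 (x) x 156 (y) x 106 mm high, clear roof (top z = 106), orange rack inside, 6 mm thick apron reaching 130 mm out in front. Origin: underside, middle of the box. Own x runs from the gated front (-x) to the rear, y left, z up. Position and yaw (within 0.4 rad of facing the robot) vary. A steel jamb at the front corner x = -98, y = -71 is 106 mm high.
- catch_post: Fixed tab of the roof catch: upright steel plate, 8 mm thick in the carrier's y, 22 mm wide in x, top at z = 166 mm. Origin: centre of its foot on the roof, at (-20, 0, 106) mm in the carrier's frame. Foot flange 16 x 30 mm, 6 mm high.
- roof_catch (a joint): Travel (m) of the roof catch's moving tab: 0 bolted (starts up to 0.002 in), 0.014 fully squeezed, a hard stop. It slides to the carrier's +y, towards the fixed tab, with about 3 N of friction and stays where it is left. The pair is 52 mm over its outer faces at 0, 38 mm when squeezed. Its bolt frees the gate above 0.011.
- roof_tab (a point): Middle of the top edge of the roof catch's moving tab, moving with it: upright steel plate 8 mm thick in y, 22 mm wide in x, top at z = 167 mm; at (-20, -44) mm in the carrier's frame when bolted. Bolt and keeper beside it reach up to z = 121 mm, so keep finger ends above z = 125 mm.
- roof_catch_grip (a point): Point fixed to the carrier, midway between the outer faces of the roof catch's two tabs as they stand when fully squeezed: (-20, -13, 150) mm in the carrier's frame. Axes as the carrier's: squeeze along y.
- gate_hinge (a point): Point on the gate's upright hinge axis at bench height: (-85, 70, 0) mm in the carrier's frame, axes as the carrier's.
- gate (a joint): Angle (rad) of the grey gate (124 mm wide, 8 mm thick, top edge z = 98 mm): 0 shut, growing as its free end swings out to the carrier's -x, clockwise from above; 1.57 square to the front, stop at 1.7. A spring pulls it shut: 0.06 N m at 0, 0.25 N m at 1.5. Let go, it swings back to the detent or until its bolt meets the jamb at 0.16.
- detent_dome (a point): Top of the gate's detent, a sprung 14 mm steel dome on the apron, 70 mm from the hinge, z = 17 mm. A bump under the gate rides over it between about 0.55 and 0.85 rad, taking up to 0.3 N m more (about 3 to 6 N in all at the gate's tabs).
- gate_catch (a joint): Travel (m) of the moving tab of the gate's catch: 0 bolted to the jamb, 0.013 fully squeezed, a hard stop. It slides along the gate towards the hinge; a spring pushes it back, 4 N at 0, 8 N at the stop. Its bolt frees the gate above 0.0105 and no longer matters once the gate is over 0.2 rad open.
- gate_tab (a point): Middle of the top edge of the gate catch's moving tab, moving with it; z = 166 mm, 114 mm from the hinge when bolted. The fixed tab, on the gate 70 mm from the hinge, is alike: upright steel plates 8 mm thick along the gate, 22 mm wide across it. 52 mm over the outer faces bolted, 39 mm squeezed. Their feet reach up to z = 109 mm.
- gate_grip (a point): Point on the gate, moving with it, midway between the outer faces of its two tabs as they stand when fully squeezed: 85.5 mm from the hinge axis towards the free end, z = 150 mm. With the gate shut its axes are the carrier's; squeeze along its y.
- tube_rack: Bystander: loose orange tube rack, 100 x 130 x 45 mm (57 mm with caps), on the bench to the right of the carrier. Origin at its underside's centre.
- tip_box: Bystander: loose box of pipette tips, blue with a clear lid, 120 x 85 x 63 mm, on the bench to the left of the carrier. Origin at its underside's centre.
- reagent_jar: Bystander: loose jar, 60 mm diameter, 85 mm high, on the bench to the right of the gate. Origin at its underside's centre.

How it is judged:
By the outcome, as a careful person would: the job done as asked, in the order asked, and still so for the second after the job is handed in, while the arm keeps its last pose, push and grip.
It also fails if it takes over 42 s, if anything falls off the work surface, if the arm or the gripper's body presses on something with over 40 N, if the wrist force passes 120 N, or if a joint passes its speed limit or range.

## Working session

There is one attempt and no reset: what is moved stays moved. The work goes in short steps, Python scripts to look and compute and a tool call to move; the robot and the scene stay as the last step left them, time stands still between calls to the robot, and variables do not carry over. Pictures are saved under pics/ and viewed, and the job is handed in when it is done.

Besides the shell and the picture viewer there is one more tool, called after "Call:" by a JSON object that holds its "name" and its "arguments". apply_moves: Moves the arm, as the interface text tells. Its arguments: {"type":"object","properties":{"motion":{"type":"array"},"grip":{"type":"number"},"grip_force":{"type":"number"}},"required":["motion"]}

```bash
mkdir -p pics; python3 - <<'E'
from cell import *
import cv2,numpy as np
print(observe())
for n in("scene","top"):
    p=read_camera(n); cv2.imwrite(f"pics/{n}0.png",p["img"][:,:,::-1])
    print(n,p["shot"],p["t"],(-p["R"].T@p["t"]))
    for q in["carrier","catch_post","roof_tab","roof_catch_grip","gate_hinge","detent_dome","gate_tab","gate_grip","tube_rack","tip_box","reagent_jar"]:
        print(q,[(np.round(d["location"],4).tolist(),round(d["score"],2)) for d in tip_of(q,p)[:2]])
E
```

```text
{'time': 0.0, 'qpos': array([-1.29598007e+00,  3.42746691e-01,  1.52499096e+00, -6.02180747e-06,
        1.27536790e+00, -1.46012034e-01]), 'qvel': array([ 8.98589767e-05, -2.21746372e-04,  1.86771642e-03, -7.10351848e-04,
        1.03373284e-03, -2.60117963e-04]), 'joint_efforts': array([-8.98179969e-04, -4.31244171e+01, -2.44213843e+01,  7.16858706e-02,
        5.60895901e-02, -1.16764741e-04]), 'tool_pos': array([ 0.2144055 , -0.47890835,  0.29154153]), 'tool_rot': array([-3.14009502e+00, -2.14419998e-04,  4.20829884e-01]), 'contact_force': array([-0.35432201,  0.1698021 , -0.24087155]), 'torque': array([ 0.02450545, -0.01011585, -0.02805227]), 'opening': 0.09200590361334872}
scene 1 [ 0.09480044 -0.30724275  1.45810299] [1.30888644 0.20722832 0.6879842 ]
carrier [([0.6552, -0.0345, 0.0056], 0.95)]
catch_post [([0.6431, -0.0406, 0.1033], 0.58)]
roof_tab [([0.6424, -0.0816, 0.1681], 0.69)]
roof_catch_grip [([0.6375, 0.1669, -0.0027], 0.65)]
gate_hinge [([0.564, 0.0185, -0.0005], 0.57)]
detent_dome []
gate_tab [([0.5764, -0.0935, 0.1637], 0.71)]
gate_grip [([0.5635, 0.0244, -0.0012], 0.75), ([0.577, -0.064, 0.1519], 0.71)]
tube_rack [([0.6848, -0.2449, 0.0046], 0.83)]
tip_box [([0.6391, 0.1652, -0.0058], 0.92)]
reagent_jar [([0.538, -0.2438, 0.0001], 0.98)]
top 2 [0.06338071 0.63207928 1.09375888] [0.45759262 0.06774125 1.17722977]
carrier [([0.659, -0.0351, 0.0015], 0.66)]
catch_post [([0.6359, -0.0378, 0.1052], 0.51), ([0.5754, -0.0645, 0.1485], 0.27)]
roof_tab []
roof_catch_grip [([0.6381, -0.053, 0.1476], 0.64), ([0.6352, -0.0371, 0.1086], 0.59)]
gate_hinge [([0.5659, 0.0269, -0.0014], 0.72)]
detent_dome [([0.5306, -0.0361, 0.0169], 0.91), ([0.6455, -0.0808, 0.1697], 0.41)]
gate_tab [([0.5794, -0.09, 0.1654], 0.47)]
gate_grip [([0.5749, -0.0639, 0.1489], 0.9)]
tube_rack [([0.6835, -0.2454, 0.0007], 0.81)]
tip_box [([0.6379, 0.1617, 0.0038], 0.9)]
reagent_jar [([0.5401, -0.2426, -0.0008], 0.98)]
```

View pics/scene0.png

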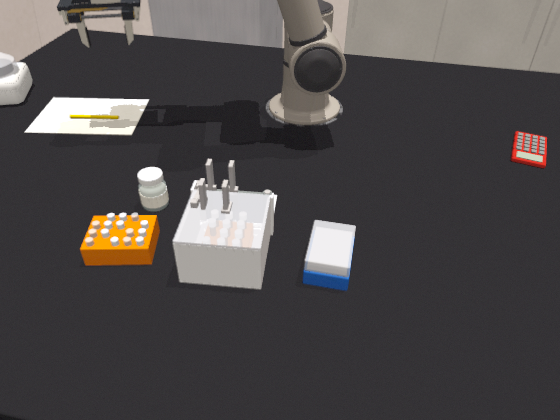

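View pics/top0.png

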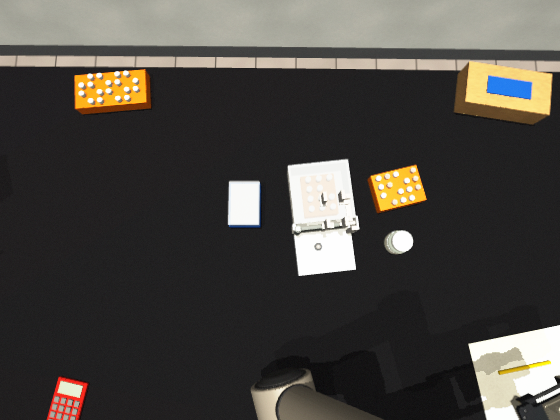

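```bash
cat > h.py <<'E'
import numpy as np
from scipy.optimize import least_squares
# fit carrier x,y,yaw from network points
O=[((0,0),(.6552,-.0345)),((0,0),(.659,-.0351)),((-20,0),(.6431,-.0406)),((-20,0),(.6359,-.0378)),((-20,-13),(.6381,-.053)),
((-85,70),(.564,.0185)),((-85,70),(.5659,.0269)),((-20,-43),(.6424,-.0816)),((-85,-44),(.5764,-.0935)),((-85,-44),(.5794,-.09)),
((-85,-15.5),(.577,-.064)),((-85,-15.5),(.5749,-.0639))]
A=np.array([o[0] for o in O])/1000.;B=np.array([o[1] for o in O])
def f(p):
    c,s=np.cos(p[2]),np.sin(p[2]);return (A@np.array([[c,s],[-s,c]])+p[:2]-B)
r=least_squares(lambda p:f(p).ravel(),[.65,-.03,0],loss='soft_l1',f_scale=.004)
if __name__=="__main__": print(r.x);print((f(r.x)*1000).round(1))
E
python3 h.py
```

```text
[ 0.65751017 -0.0365389   0.13001688]
[[ 2.3 -2. ]
 [-1.5 -1.4]
 [-5.4  1.5]
 [ 1.8 -1.3]
 [ 1.3  1. ]
 [ 0.2  3.3]
 [-1.7 -5.1]
 [ 0.9 -0.2]
 [ 2.5  2.3]
 [-0.5 -1.2]
 [-1.8  1.1]
 [ 0.3  1. ]]
```

Scene view: carrier at about (228,235), with the roof tabs near (202,195) and (226,195) and the gate tabs near (210,175) and (231,175). The jar (152,188) and tube rack (121,238) stand to one side, and the tip box (330,253) to the other. Top view: apron around (325,252), dome at (318,246). I'll check the pose fit with an overlay.

```bash
cat > ov.py <<'E'
import numpy as np,cv2,sys
from cell import *
def model():
    L=[]
    def box(x0,x1,y0,y1,z0,z1):
        c=[(x,y,z) for z in(z0,z1) for x,y in((x0,y0),(x1,y0),(x1,y1),(x0,y1))]
        for i in range(4):
            L.append((c[i],c[(i+1)%4]));L.append((c[4+i],c[4+(i+1)%4]));L.append((c[i],c[i+4]))
    box(-76,76,-78,78,0,106)
    box(-31,-9,-4,4,106,166); box(-31,-9,-48,-40,120,167)
    box(-96,-74,-4,4,109,166); box(-96,-74,-48,-40,109,166)
    box(-206,-76,-78,78,0,6)
    return np.array(L,float)/1000
def overlay(p,pose,name,crop,k=5):
    x,y,w=pose;c,s=np.cos(w),np.sin(w);R=np.array([[c,-s,0],[s,c,0],[0,0,1]])
    L=(model().reshape(-1,3)@R.T+[x,y,0])
    px,_=cv2.projectPoints(L,cv2.Rodrigues(p["R"])[0],p["t"],p["camera_matrix"],np.array(p["D"]))
    px=px.reshape(-1,2,2)
    x0,y0,x1,y1=crop
    im=cv2.resize(p["img"][y0:y1,x0:x1,::-1],None,fx=k,fy=k,interpolation=cv2.INTER_CUBIC)
    for a,b in (px+.5-[x0,y0])*k: cv2.line(im,tuple(map(int,a)),tuple(map(int,b)),(0,255,0),1)
    cv2.imwrite(name,im)
if __name__=="__main__":
    pose=[float(v) for v in sys.argv[1:4]];t=sys.argv[4]
    overlay(read_camera("scene"),pose,f"pics/ovs{t}.png",(165,150,295,290),4)
    overlay(read_camera("top"),pose,f"pics/ovt{t}.png",(280,150,370,285),4)
E
python3 ov.py 0.6575 -0.0365 0.130 1
```

```text
(no output)
```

View pics/ovs1.png

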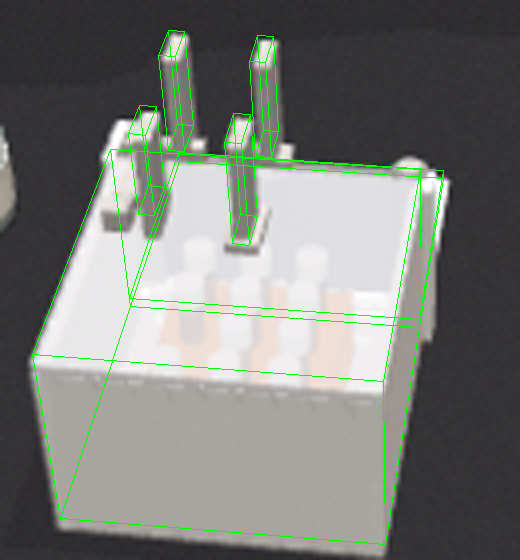

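View pics/ovt1.png

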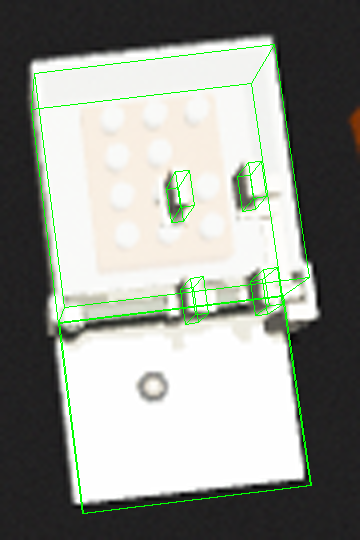

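```bash
python3 ov.py 0.661 -0.0355 0.118 2
```

```text
(no output)
```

View pics/ovs2.png

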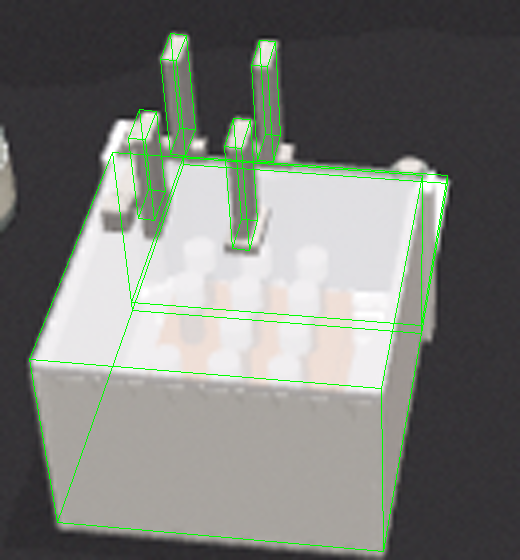

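View pics/ovt2.png

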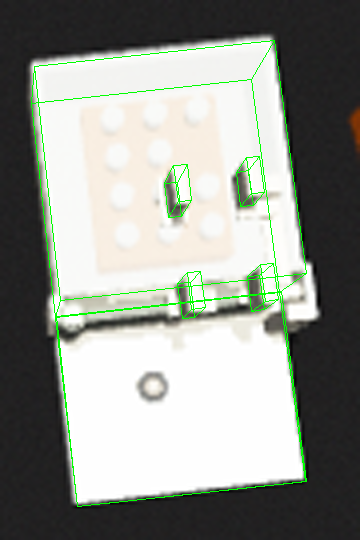

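The second pose, (0.661, -0.035, yaw 0.118), fits both views well: box, apron and tabs lie within about 1 px. I'll work out the transit rows.

```bash
cat > go.py <<'E'
import numpy as np,sys
from scipy.spatial.transform import Rotation as Ro
from cell import observe
P=np.array([.661,-.035,.118])
def w(x,y,z): 
    c,s=np.cos(P[2]),np.sin(P[2]); return np.array([P[0]+(c*x-s*y)/1000,P[1]+(s*x+c*y)/1000,z/1000])
def plan(target,yaw,n):
    o=observe();R=Ro.from_euler('xyz',o["tool_rot"]);p=o["tool_pos"]
    T=Ro.from_euler('xyz',[np.pi,0,yaw]); rv=(R.inv()*T).as_rotvec()
    if rv[2]>2.9: rv=rv-2*np.pi*rv/np.linalg.norm(rv)
    print("err tool frame mm",(R.inv().apply(target-p)*1000).round(1),"rot",rv.round(3))
    for i in range(n):
        Ri=R*Ro.from_rotvec(rv*i/n)
        print((Ri.inv().apply((target-p)/n)*1000).round(1).tolist(),(rv/n).round(3).tolist())
if __name__=="__main__":
    a=[float(v) for v in sys.argv[1:4]]; plan(w(*a),P[2]+np.pi+(float(sys.argv[5]) if len(sys.argv)>5 else 0),int(sys.argv[4]))
E
python3 go.py -20 -14 290 24
```

```text
err tool frame mm [ 565.8 -215.7    2.2] rot [ 0.     0.    -2.839]
[23.6, -9.0, 0.1] [0.0, 0.0, -0.118]
[24.5, -6.1, 0.1] [0.0, 0.0, -0.118]
[25.0, -3.2, 0.1] [0.0, 0.0, -0.118]
[25.2, -0.2, 0.1] [0.0, 0.0, -0.118]
[25.1, 2.7, 0.1] [0.0, 0.0, -0.118]
[24.6, 5.7, 0.1] [0.0, 0.0, -0.118]
[23.7, 8.5, 0.1] [0.0, 0.0, -0.118]
[22.6, 11.3, 0.1] [0.0, 0.0, -0.118]
[21.1, 13.9, 0.1] [0.0, 0.0, -0.118]
[19.3, 16.3, 0.1] [0.0, 0.0, -0.118]
[17.2, 18.4, 0.1] [0.0, 0.0, -0.118]
[14.9, 20.3, 0.1] [0.0, 0.0, -0.118]
[12.4, 21.9, 0.1] [0.0, 0.0, -0.118]
[9.8, 23.3, 0.1] [0.0, 0.0, -0.118]
[6.9, 24.3, 0.1] [0.0, 0.0, -0.118]
[4.0, 24.9, 0.1] [0.0, 0.0, -0.118]
[1.1, 25.2, 0.1] [0.0, 0.0, -0.118]
[-1.9, 25.2, 0.1] [0.0, 0.0, -0.118]
[-4.9, 24.8, 0.1] [0.0, 0.0, -0.118]
[-7.8, 24.0, 0.1] [0.0, 0.0, -0.118]
[-10.5, 22.9, 0.1] [0.0, 0.0, -0.118]
[-13.2, 21.5, 0.1] [0.0, 0.0, -0.118]
[-15.6, 19.8, 0.1] [0.0, 0.0, -0.118]
[-17.8, 17.8, 0.1] [0.0, 0.0, -0.118]
```

Call:
{"name": "apply_moves", "arguments": {"motion": [{"offset":[24,-9,0],"rotation":[0,0,-0.118]},{"offset":[24.5,-6,0],"rotation":[0,0,-0.118]},{"offset":[25,-3,0],"rotation":[0,0,-0.118]},{"offset":[25,0,0],"rotation":[0,0,-0.118]},{"offset":[25,3,0],"rotation":[0,0,-0.118]},{"offset":[24.5,6,0],"rotation":[0,0,-0.118]},{"offset":[24,8.5,0],"rotation":[0,0,-0.118]},{"offset":[22.5,11,0],"rotation":[0,0,-0.118]},{"offset":[21,14,0],"rotation":[0,0,-0.118]},{"offset":[19,16,0],"rotation":[0,0,-0.118]},{"offset":[17,18.5,0],"rotation":[0,0,-0.118]},{"offset":[15,20,0],"rotation":[0,0,-0.118]}], "grip": 0}}

```text
time: 2.4
tool_pos: [0.4299, -0.256, 0.2919]
tool_rot: [-3.141, 0.003, 1.893]
contact_force: [-0.1, -0.1, -0.6]
opening: 0.0915
```

```bash
python3 go.py -20 -14 280 12
```

```text
err tool frame mm [126.7 266.8  11.4] rot [-0.003  0.002 -1.366]
[10.6, 22.2, 0.9] [-0.0, 0.0, -0.114]
[8.0, 23.3, 1.0] [-0.0, 0.0, -0.114]
[5.3, 24.0, 1.0] [-0.0, 0.0, -0.114]
[2.5, 24.5, 1.0] [-0.0, 0.0, -0.114]
[-0.3, 24.6, 1.0] [-0.0, 0.0, -0.114]
[-3.1, 24.4, 1.0] [-0.0, 0.0, -0.114]
[-5.8, 23.9, 1.0] [-0.0, 0.0, -0.114]
[-8.5, 23.1, 1.0] [-0.0, 0.0, -0.114]
[-11.1, 22.0, 1.0] [-0.0, 0.0, -0.114]
[-13.5, 20.6, 1.0] [-0.0, 0.0, -0.114]
[-15.8, 18.9, 1.0] [-0.0, 0.0, -0.114]
[-17.8, 17.0, 1.0] [-0.0, 0.0, -0.114]
```

Call:
{"name": "apply_moves", "arguments": {"motion": [{"offset":[10.5,22,1],"rotation":[0,0,-0.114]},{"offset":[8,23,1],"rotation":[0,0,-0.114]},{"offset":[5.5,24,1],"rotation":[0,0,-0.114]},{"offset":[2.5,24.5,1],"rotation":[0,0,-0.114]},{"offset":[0,24.5,1],"rotation":[0,0,-0.114]},{"offset":[-3,24.5,1],"rotation":[0,0,-0.114]},{"offset":[-6,24,1],"rotation":[0,0,-0.114]},{"offset":[-8.5,23,1],"rotation":[0,0,-0.114]},{"offset":[-11,22,1],"rotation":[0,0,-0.114]},{"offset":[-13.5,20.5,1],"rotation":[0,0,-0.114]},{"offset":[-16,19,1],"rotation":[0,0,-0.114]},{"offset":[-18,17,1],"rotation":[0,0,-0.114]}]}}

```text
time: 3.4
tool_pos: [0.6446, -0.031, 0.2792]
tool_rot: [-3.137, 0.001, -2.95]
contact_force: [0.6, -0.7, -0.5]
opening: 0.0917
```

```bash
python3 go.py -20 -14 240 4
```

```text
err tool frame mm [  5.7 -19.3  39.3] rot [-0.004  0.001  0.074]
[1.4, -4.8, 9.8] [-0.001, 0.0, 0.019]
[1.3, -4.9, 9.8] [-0.001, 0.0, 0.019]
[1.2, -4.9, 9.8] [-0.001, 0.0, 0.019]
[1.1, -4.9, 9.8] [-0.001, 0.0, 0.019]
```

Call:
{"name": "apply_moves", "arguments": {"motion": [{"offset":[2.5,-10,8],"rotation":[0,0,0.037]},{"offset":[2.5,-9,8],"rotation":[0,0,0.037]},{"offset":[0,0,8],"rotation":[0,0,0]},{"offset":[0,0,0],"rotation":[0,0,0]}]}}

```text
time: 3.73
tool_pos: [0.6451, -0.0472, 0.252]
tool_rot: [-3.139, 0.001, -3.019]
contact_force: [-0.9, 0.1, -0.7]
opening: 0.0913
```

```bash
python3 go.py -20 -14 197 1
python3 ov.py 0.661 -0.035 0.118 3
```

```text
err tool frame mm [ 2.9 -3.6 55. ] rot [-0.003  0.001  0.004]
[2.9, -3.6, 55.0] [-0.003, 0.001, 0.004]
```

View pics/ovs3.png

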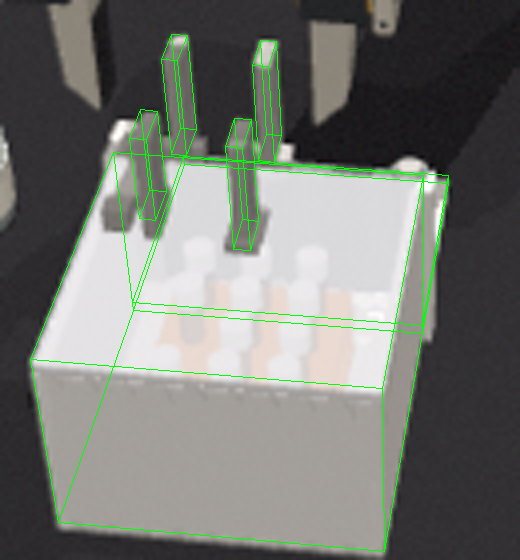

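View pics/ovt3.png

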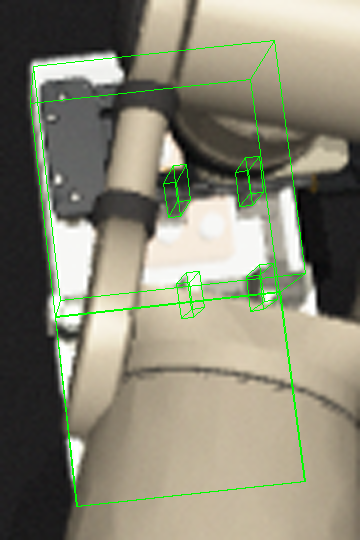

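```bash
python3 - <<'E'
from cell import *
import cv2,numpy as np
from scipy.spatial.transform import Rotation as Ro
o=observe();R=Ro.from_euler('xyz',o["tool_rot"]).as_matrix()
p=read_camera("scene")
pts=[o["tool_pos"]+R@np.array(v)/1000 for v in([0,46,66],[0,-46,66],[0,0,66])]
px=cv2.projectPoints(np.array(pts),cv2.Rodrigues(p["R"])[0],p["t"],p["camera_matrix"],np.array(p["D"]))[0].reshape(-1,2)
print((px+.5-[165,150])*4)
E
```

```text
[[312.57883992 104.06250504]
 [109.82758392  89.63152403]
 [210.80193149  96.82236645]]
```

The fingertips project to (312,104) and (110,90), matching the view: the right inner tip is near x 313 and the left near x 105. They straddle the tabs, so I'll descend.

Call:
{"name": "apply_moves", "arguments": {"motion": [{"offset":[3,-3.5,0],"rotation":[0,0,0]},{"offset":[0,0,12],"rotation":[0,0,0]},{"offset":[0,0,13],"rotation":[0,0,0]},{"offset":[0,0,13],"rotation":[0,0,0]},{"offset":[0,0,12],"rotation":[0,0,0]},{"offset":[0,0,0],"rotation":[0,0,0]}]}}

```text
time: 4.38
tool_pos: [0.6435, -0.0546, 0.2087]
tool_rot: [-3.134, 0.014, -3.021]
contact_force: [-0.1, -0.3, -0.5]
opening: 0.0917
```

```bash
python3 go.py -20 -14 197 1
```

```text
err tool frame mm [ 0.5  3.4 11.7] rot [-0.007  0.014  0.002]
[0.5, 3.4, 11.7] [-0.007, 0.014, 0.002]
```

Correct the last bit, then close gently.

Call:
{"name": "apply_moves", "arguments": {"motion": [{"offset":[0.5,2.5,6],"rotation":[-0.005,0.01,0]},{"offset":[0,0.5,5],"rotation":[0,0,0]},{"offset":[0,0,0],"rotation":[0,0,0]}]}}

```text
time: 4.63
tool_pos: [0.6429, -0.0524, 0.1992]
tool_rot: [-3.139, 0.005, -3.022]
contact_force: [1.0, 0.8, 0.4]
opening: 0.092
```

```bash
python3 go.py -20 -14 197 1
```

```text
err tool frame mm [-0.   1.1  2.2] rot [-0.003  0.005  0.001]
[-0.0, 1.1, 2.2] [-0.003, 0.005, 0.001]
```

Call:
{"name": "apply_moves", "arguments": {"motion": [{"offset":[0,0.5,1],"rotation":[0,0,0]},{"offset":[0,0,0],"rotation":[0,0,0]},{"offset":[0,0,0],"rotation":[0,0,0]},{"offset":[0,0,0],"rotation":[0,0,0]},{"offset":[0,0,0],"rotation":[0,0,0]},{"offset":[0,0,0],"rotation":[0,0,0]}], "grip": 0.45, "grip_force": 15}}

```text
time: 5.13
tool_pos: [0.6436, -0.0525, 0.2002]
tool_rot: [-3.136, 0.009, -3.022]
contact_force: [1.3, -2.6, -3.0]
opening: 0.0565
```

Call:
{"name": "apply_moves", "arguments": {"motion": [{"offset":[0,0,0],"rotation":[0,0,0]},{"offset":[0,0,0],"rotation":[0,0,0]},{"offset":[0,0,0],"rotation":[0,0,0]},{"offset":[0,0,0],"rotation":[0,0,0]},{"offset":[0,0,0],"rotation":[0,0,0]},{"offset":[0,0,0],"rotation":[0,0,0]}], "grip": 1, "grip_force": 15}}

```text
time: 5.63
tool_pos: [0.6435, -0.0517, 0.2001]
tool_rot: [-3.138, 0.008, -3.022]
contact_force: [1.6, -1.9, -0.8]
opening: 0.0378
```

```bash
python3 go.py -20 -14 197 1
```

```text
err tool frame mm [0.7 0.5 3.1] rot [-0.003  0.008  0.002]
[0.7, 0.5, 3.1] [-0.003, 0.008, 0.002]
```

Opening is 37.8 mm, so the catch is fully squeezed. One firmer squeeze, then open and check.

Call:
{"name": "apply_moves", "arguments": {"motion": [{"offset":[0,0,0],"rotation":[0,0,0]},{"offset":[0,0,0],"rotation":[0,0,0]},{"offset":[0,0,0],"rotation":[0,0,0]},{"offset":[0,0,0],"rotation":[0,0,0]}], "grip_force": 30}}

```text
time: 5.97
tool_pos: [0.6435, -0.0514, 0.2001]
tool_rot: [-3.138, 0.008, -3.022]
contact_force: [-0.2, -0.2, -0.7]
opening: 0.0371
```

Call:
{"name": "apply_moves", "arguments": {"motion": [{"offset":[0,0,0],"rotation":[0,0,0]},{"offset":[0,0,0],"rotation":[0,0,0]},{"offset":[0,0,0],"rotation":[0,0,0]},{"offset":[0,0,0],"rotation":[0,0,0]},{"offset":[0,0,0],"rotation":[0,0,0]},{"offset":[0,0,0],"rotation":[0,0,0]},{"offset":[0,0,0],"rotation":[0,0,0]},{"offset":[0,0,-12],"rotation":[0,0,0]},{"offset":[0,0,-18],"rotation":[0,0,0]},{"offset":[0,0,-18],"rotation":[0,0,0]},{"offset":[0,0,-10],"rotation":[0,0,0]}], "grip": 0}}

```text
time: 6.88
tool_pos: [0.6417, -0.0502, 0.2569]
tool_rot: [3.14, 0.002, -3.022]
contact_force: [0.2, -0.1, 1.0]
opening: 0.092
```

```bash
python3 ov.py 0.661 -0.035 0.118 4; python3 go.py -85 -15.5 258 3
```

```text
err tool frame mm [64.4 -2.5 -1.1] rot [0.001 0.004 0.001]
[21.5, -0.8, -0.4] [0.0, 0.001, 0.0]
[21.5, -0.8, -0.3] [0.0, 0.001, 0.0]
[21.5, -0.8, -0.3] [0.0, 0.001, 0.0]
```

View pics/ovs4.png

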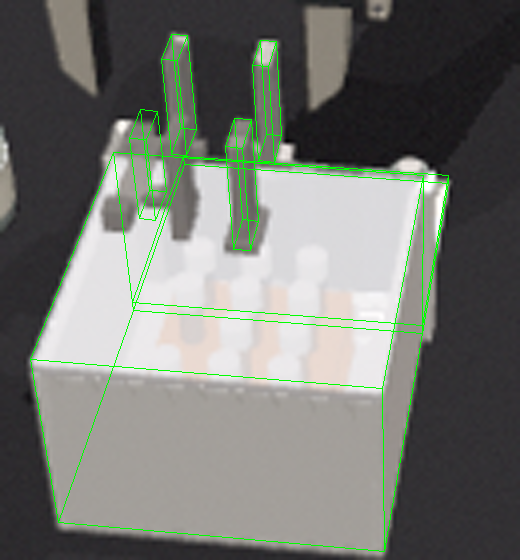

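The moving roof tab has shifted from (148,165) to about (180,170), while its model outline stays at the old place, so the roof catch stayed squeezed. Now over to the gate.

Call:
{"name": "apply_moves", "arguments": {"motion": [{"offset":[20,0,0],"rotation":[0,0,0]},{"offset":[20,-1,0],"rotation":[0,0,0]},{"offset":[20,0,0],"rotation":[0,0,0]},{"offset":[0,0,0],"rotation":[0,0,0]}]}}

```text
time: 7.32
tool_pos: [0.5798, -0.0581, 0.2524]
tool_rot: [3.139, -0.0, -3.021]
contact_force: [1.8, -1.0, -0.3]
opening: 0.0914
```

```bash
python3 go.py -85 -15.5 199 1
```

```text
err tool frame mm [ 1.7 -2.3 53.4] rot [ 0.002 -0.     0.002]
[1.7, -2.3, 53.4] [0.002, -0.0, 0.002]
```

Call:
{"name": "apply_moves", "arguments": {"motion": [{"offset":[1.5,-1,0],"rotation":[0,0,0]},{"offset":[0,0,13],"rotation":[0,0,0]},{"offset":[0,0,13],"rotation":[0,0,0]},{"offset":[0,0,13],"rotation":[0,0,0]},{"offset":[0,0,8],"rotation":[0,0,0]},{"offset":[0,0,0],"rotation":[0,0,0]}]}}

```text
time: 7.82
tool_pos: [0.5805, -0.0593, 0.2013]
tool_rot: [3.139, 0.001, -3.022]
contact_force: [-0.1, -0.4, -0.1]
opening: 0.0917
```

```bash
python3 go.py -85 -15.5 199 1
```

```text
err tool frame mm [ 2.2 -0.8  2.3] rot [0.003 0.001 0.002]
[2.2, -0.8, 2.3] [0.003, 0.001, 0.002]
```

Call:
{"name": "apply_moves", "arguments": {"motion": [{"offset":[2,-1,2],"rotation":[0,0,0]},{"offset":[0,0,0],"rotation":[0,0,0]},{"offset":[0,0,0],"rotation":[0,0,0]},{"offset":[0,0,0],"rotation":[0,0,0]},{"offset":[0,0,0],"rotation":[0,0,0]},{"offset":[0,0,0],"rotation":[0,0,0]},{"offset":[0,0,0],"rotation":[0,0,0]},{"offset":[0,0,0],"rotation":[0,0,0]},{"offset":[0,0,0],"rotation":[0,0,0]},{"offset":[0,0,0],"rotation":[0,0,0]}], "grip": 1, "grip_force": 30}}

```text
time: 8.65
tool_pos: [0.5798, -0.0598, 0.1998]
tool_rot: [3.137, 0.003, -3.022]
contact_force: [1.2, -6.5, -2.4]
opening: 0.0378
```

```bash
python3 go.py -85 -15.5 199 1
```

```text
err tool frame mm [ 1.5 -0.4  0.8] rot [0.004 0.003 0.002]
[1.5, -0.4, 0.8] [0.004, 0.003, 0.002]
```

Fully squeezed. Start swinging with small steps about the hinge.

Call:
{"name": "apply_moves", "arguments": {"motion": [{"offset":[3.5,0.1,0],"rotation":[0,0,0.04]},{"offset":[3.5,0.1,0],"rotation":[0,0,0.04]},{"offset":[3.5,0.1,0],"rotation":[0,0,0.04]},{"offset":[3.5,0.1,0],"rotation":[0,0,0.04]},{"offset":[3.5,0.1,0],"rotation":[0,0,0.04]},{"offset":[3.5,0.1,0],"rotation":[0,0,0.04]}]}}

```text
time: 9.15
tool_pos: [0.5589, -0.0606, 0.1998]
tool_rot: [3.142, 0.004, 3.015]
contact_force: [0.8, -1.2, -3.1]
opening: 0.0373
```

```bash
cat > g.py <<'E'
from go import *
o=observe();h=w(-85,70,0)[:2];d=o["tool_pos"][:2]-h
c,s=np.cos(P[2]),np.sin(P[2]);l=np.array([c*d[0]+s*d[1],-s*d[0]+c*d[1]])
R=Ro.from_euler('xyz',o["tool_rot"]).as_matrix()
yaw=np.arctan2(R[1,0],R[0,0])
print("r",np.hypot(*l)*1000,"angle by pos",np.arctan2(-l[0],-l[1]),"by yaw",(P[2]+np.pi-yaw+np.pi)%(2*np.pi)-np.pi,"F tool",R.T@o["contact_force"],"M",o["torque"],"z",o["tool_pos"][2],"op",o["opening"],"q",o["qpos"].round(2), "tilt",R[2].round(3))
E
python3 g.py
```

```text
r 85.58844584440692 angle by pos 0.22886627407633764 by yaw 0.24458774386779103 F tool [-0.90815303 -1.09407688  3.10402876] M [-0.44143574 -0.15492683  0.00238642] z 0.19983523595610425 op 0.03734917488596084 q [-0.24  0.49  1.55  0.    1.09 -1.69] tilt [-0.004  0.    -1.   ]
```

Moving nicely, with radius 85.6 mm. Continue.

Call:
{"name": "apply_moves", "arguments": {"motion": [{"offset":[4.3,0.1,0],"rotation":[0,0,0.05]},{"offset":[4.3,0.1,0],"rotation":[0,0,0.05]},{"offset":[4.3,0.1,0],"rotation":[0,0,0.05]},{"offset":[4.3,0.1,0],"rotation":[0,0,0.05]},{"offset":[4.3,0.1,0],"rotation":[0,0,0.05]},{"offset":[4.3,0.1,0],"rotation":[0,0,0.05]},{"offset":[4.3,0.1,0],"rotation":[0,0,0.05]},{"offset":[4.3,0.1,0],"rotation":[0,0,0.05]}]}}

```text
time: 9.82
tool_pos: [0.5261, -0.0509, 0.1999]
tool_rot: [-3.141, 0.008, 2.598]
contact_force: [-0.8, -1.6, -2.5]
opening: 0.0378
```

```bash
python3 g.py
```

```text
r 86.43253163160045 angle by pos 0.6289390731052138 by yaw 0.6618735441228805 F tool [-0.0890346  -1.81315065  2.5173375 ] M [-0.1832581   0.30865053  0.73535151] z 0.19986677932854388 op 0.03781160929363131 q [-0.24  0.44  1.65 -0.    1.04 -1.26] tilt [-0.008 -0.001 -1.   ]
```

Call:
{"name": "apply_moves", "arguments": {"motion": [{"offset":[4.8,0.2,0],"rotation":[0,0,0.05]},{"offset":[4.8,0.2,0],"rotation":[0,0,0.05]},{"offset":[4.8,0.2,0],"rotation":[0,0,0.05]},{"offset":[4.6,0.2,0],"rotation":[0,0,0.05]},{"offset":[4.6,0.2,0],"rotation":[0,0,0.05]},{"offset":[4.5,0.2,0],"rotation":[0,0,0.05]},{"offset":[4.5,0.2,0],"rotation":[0,0,0.05]},{"offset":[4.5,0.2,0],"rotation":[0,0,0.05]}]}}

```text
time: 10.48
tool_pos: [0.4979, -0.027, 0.1998]
tool_rot: [-3.141, 0.011, 2.177]
contact_force: [1.0, -2.2, -2.3]
opening: 0.0375
```

```bash
python3 g.py
```

```text
r 87.24614333026915 angle by pos 1.0574826551068837 by yaw 1.0830660387434916 F tool [-2.38817288 -0.44683111  2.27956292] M [-0.23980589  0.07497025 -0.04724005] z 0.19982221549962031 op 0.03753628229483133 q [-0.2   0.39  1.73 -0.01  1.01 -0.81] tilt [-0.011 -0.    -1.   ]
```

Call:
{"name": "apply_moves", "arguments": {"motion": [{"offset":[4.5,0.2,0],"rotation":[0,0,0.05]},{"offset":[4.5,0.2,0],"rotation":[0,0,0.05]},{"offset":[4.5,0.2,0],"rotation":[0,0,0.05]},{"offset":[4.5,0.2,0],"rotation":[0,0,0.05]},{"offset":[4.5,0.2,0],"rotation":[0,0,0.05]},{"offset":[4.5,0.2,0],"rotation":[0,0,0.05]},{"offset":[4.5,0.2,0],"rotation":[0,0,0.05]},{"offset":[4.5,0.2,0],"rotation":[0,0,0.05]}]}}

```text
time: 11.15
tool_pos: [0.4828, 0.0054, 0.1998]
tool_rot: [3.141, 0.012, 1.753]
contact_force: [1.6, -3.1, -2.0]
opening: 0.0378
```

```bash
python3 g.py
```

```text
r 87.64491410958352 angle by pos 1.469222642883391 by yaw 1.5063926983117923 F tool [-3.33302318  1.03518449  1.99198443] M [-0.10338927  0.12626598 -0.0462309 ] z 0.19979315173559065 op 0.03778961003661703 q [-0.14  0.37  1.77 -0.01  1.   -0.32] tilt [-0.012  0.    -1.   ]
```

Call:
{"name": "apply_moves", "arguments": {"motion": [{"offset":[4.5,0.2,0],"rotation":[0,0,0.04]},{"offset":[3.5,0.2,0],"rotation":[0,0,0.03]},{"offset":[1,0,0],"rotation":[0,0,0]},{"offset":[0.5,0,0],"rotation":[0,0,0]}]}}

```text
time: 11.48
tool_pos: [0.4815, 0.0128, 0.1998]
tool_rot: [3.141, 0.016, 1.674]
contact_force: [1.3, -4.7, -4.5]
opening: 0.0379
```

```bash
python3 g.py; python3 ov.py 0.661 -0.035 0.118 5; python3 g.py;  python3 - <<'E'
from cell import *
import cv2,numpy as np
for n in("scene","top"):
    p=read_camera(n); cv2.imwrite(f"pics/{n}5.png",p["img"][:,:,::-1])
    for q in["gate_grip","gate_tab","roof_tab","tube_rack","tip_box","reagent_jar"]:
        print(q,[(np.round(d["location"],4).tolist(),round(d["score"],2)) for d in tip_of(q,p)[:2]])
E
```

```text
r 87.64657178192307 angle by pos 1.5548213008866272 by yaw 1.5856863474269485 F tool [-4.73367438  0.77698592  4.61904668] M [-0.45821265 -0.06638336 -0.22448497] z 0.19983297363750777 op 0.03788214976542648 q [-0.12  0.36  1.78 -0.02  1.   -0.22] tilt [-0.016  0.    -1.   ]
r 87.63043320818893 angle by pos 1.5551046416940901 by yaw 1.585580623859249 F tool [-5.07692345  0.9159512   4.04540141] M [-0.52878305  0.00270714 -0.25496781] z 0.19983388489948845 op 0.037852261741917845 q [-0.12  0.36  1.77 -0.02  1.   -0.22] tilt [-0.016  0.    -1.   ]
gate_grip []
gate_tab []
roof_tab [([0.6362, -0.0661, 0.1689], 0.76)]
tube_rack [([0.6892, -0.2449, 0.0009], 0.62), ([0.6585, -0.0331, 0.0038], 0.5)]
tip_box [([0.6384, 0.1639, -0.0042], 0.65)]
reagent_jar [([0.5372, -0.2436, 0.0008], 0.7)]
gate_grip []
gate_tab []
roof_tab []
tube_rack [([0.6867, -0.2486, -0.0001], 0.64)]
tip_box [([0.6376, 0.1635, 0.0019], 0.64)]
reagent_jar [([0.5389, -0.241, -0.0016], 0.88)]
```

View pics/scene5.png

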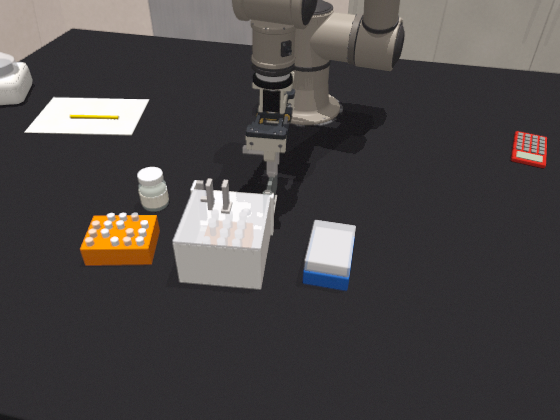

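View pics/ovs5.png

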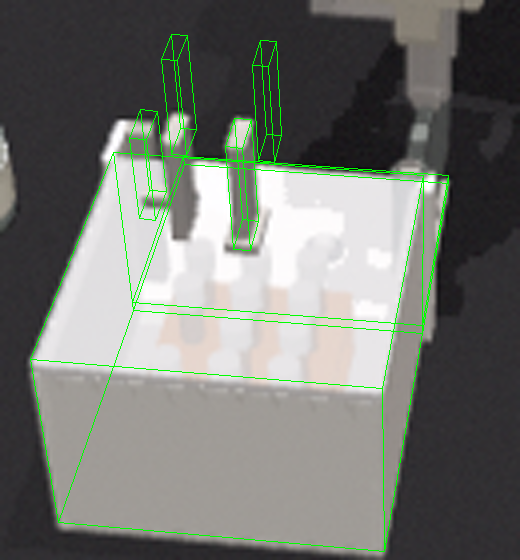

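The gate tabs have left their shut position; the gripper holds them at about (425,130) in the crop, beside the carrier's left front. The roof tab is still at its squeezed place (180,170). Jar, rack and tip box sit where they were. Handing in.

```bash
python3 -c "
from cell import *
print(hand_in()); o=observe(); print(o['time'],o['tool_pos'],o['opening'])"; python3 g.py
```

```text
the job is handed in; nothing more can be done
None
the job is handed in; nothing more can be done
the job is handed in; nothing more can be done
```

I squeezed the roof catch shut, then squeezed the gate's catch and swung the gate out past its detent. I handed the job in at about 11.7 s with the gripper still holding the gate open at 30 N.

- **Roof catch:** the finger opening read 37–38 mm while squeezed, against 38 mm expected. In the pictures afterwards the moving tab stayed in its squeezed place.
- **Gate catch:** the opening was 37.3–37.9 mm throughout the swing, against 39 mm expected. The roof catch read about 1 mm low at the same grip force, so I took this as fully squeezed.
- **Gate angle:** 1.555 rad by tool position and 1.586 rad by tool yaw, a small disagreement of 0.03 rad around square. The force on the tool was about 7 N, steady.
- **Bystanders:** the tube rack, tip box and jar came out within about 4.5 mm of their first positions, which is about the networks' accuracy. The pictures show none of them shifted or tipped.
- **Checks that did not work:** the networks could not find the gate's points in the final pictures because the gripper and arm cover them. The gate angle therefore rests on the tool pose and the view from the scene camera. After hand-in no further state could be read.

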